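# Find and press the concealed catch of a child-safe box

### The arm

A 6-joint arm with a two-finger parallel gripper is mounted at the origin on a cart in front of the work surface, level with it; the furniture and walls round the work are solid. World frame = base frame: x ahead of the robot, y to its left, z up, the work surface at z = 0. Lengths are in m, angles in rad, forces in N, time in s.
With the tool pointing down it reaches from about 0.375 to 0.975 m from the base axis. Payload 3.8 kg.
Tool frame: the origin (TCP) lies at the very end of the fingers, on their centre line; the grasp point (between the pads) lies 19 mm behind it; z points along the fingers, y is the direction in which the jaws open and shut (so a half turn about z gives the same grasp; the last joint's range is limited). The gripper opens to 85 mm and grips with 20 to 120 N. Pads are 22 mm wide; open, the fingers measure 114 mm over their backs; the gripper's body (76 mm by 85 mm) begins 54 mm behind the grasp point. The pads swing forward as they close: fully open they stand 13 mm farther back than shut.
Start: joints at [-1.156, 0.264, 1.604, -0, 1.274, -0.037], TCP at [0.295, -0.607, 0.231] pointing down, gripper open.
Joint ranges: [-2.63, 2.63], [-0.94, 2.18], [0.31, 2.57], [-1.31, 4.45], [0, 2.66], [-2.55, 2.55]. Speed limits (rad/s): [2.57, 2.57, 3.14, 3.14, 3.14, 3.14].

### API

Orientations are given as a rotation vector (axis times angle).
In Python, from workcell import bot, viewer gives the robot as it stands.
- The arm moves only by the tool jog_arm, never from a script. Its argument "motion" is a list of rows, each an object of numbers: "dx", "dy", "dz": the shift along the world's x, y, z in cm; "turn": the turn about the world's z in rad. A call has 1 to 12 rows; each row shifts and turns the commanded pose from where the row before left it; what a row does not reach is not made up. A row lasts 1/12 s, in which the tool goes at most 41.7 mm and 7.16 degrees, less where a joint would pass 70% of its speed; a pose out of reach is approached as far as the arm can. A call is refused whole if a number of a shift passes 4.17 or a number of a turn 0.125, either way. A call with a gripper value outside its range is refused whole. "fingers" is the finger opening in cm, from 0 to 8.54, set as the call begins (left out, the last holds). The fingers move at their own pace and stop on an object; "grip_force" is the grip in N (left out, the last holds). Time passes only in rows, so rows that do not move let the fingers close. It gives the time, the measured TCP pose, the force and the opening at its end, in the units of the state.
- bot.read_state(): the state, without advancing time (a new reading comes with each control period).
- viewer.read_camera(name): name is "side" or "top"; returns (picture, depth): 480x640x3 uint8, red, green, blue; 480x640 float32, m along the optical axis (not along the pixel's ray), 0 where there is no reading.
- viewer.camera_info(name): a dict with "vertical_fov" (degrees; the focal length in pixels is half the picture's height over the tangent of half this angle, whatever the lens; pixels are square), "cx", "cy" (the principal point, pixels), "R" (3x3) and "t" (3): a world point X has camera coordinates R X + t. Camera axes: x right, y down, z forward; pixel columns grow to the right and rows downward; lengths in m; the calibration is good to about 2 mm. A picture is of the moment at which its call begins. camera_info takes no time and is no camera call.
- bot.finish_job(): hands the job in, once; it reports no verdict.
The state is a dict: "time": time; "q": joint angles; "joint_vel": joint speeds; "joint_torque": joint torques, N m; "tool_pos": TCP position; "tcp_rot": TCP orientation; "wrist_force": force on the tool from outside, world axes, zero at the start; "torque": the same for the moment, N m; "width": opening from 0.0 (shut) to 1.0 (fully open).
Only numpy, scipy, OpenCV 4.12 (cv2) and the standard library are available. Lean on these libraries where they do the work, as an engineer would, in place of code of your own. Each camera call takes 0.05 s, during which the arm holds its last target. There are 200 camera calls.

### The job

The lid of the low white box is held by a concealed catch behind one of the four look-alike round caps in the box's flat front panel; the other three caps are solid blanks. With closed fingertips, feel across the caps with light pushes, find the one that gives and press it fully home, so that the lid pops ajar and stays so. Grasp and lift nothing, do not touch the lid itself, do not press hard on anything, leave the things standing around where they are, and finish clear of everything.

Things in the scene. Friction and masses are not known exactly. Their poses are not given: they have to be found in the camera images.
- box: low white box, fixed to the table, 230x290x70 mm (x, y, z); origin at the centre of its underside, x away from the robot, y left along the row of caps. Its top is a flat front panel 90 mm deep, 70 mm above the table, with four grey round caps 64 mm apart in a row 70 mm nearer the robot than the origin; behind it, flush, is the lid, its edge 47 mm behind the cap centres
- spot_0 (a point): centre of the top face of round cap 0 (leftmost as the robot sees the row); axes as the box's, z up. The cap is 43 mm across in a 46 mm hole, its top 1.5 mm below the panel surface. It is either a rigid blank or the catch, which slides 6 mm straight down
- spot_1 (a point): centre of the top face of round cap 1 (next one as the robot sees the row); axes as the box's, z up. The cap is 43 mm across in a 46 mm hole, its top 1.5 mm below the panel surface. It is either a rigid blank or the catch, which slides 6 mm straight down
- spot_2 (a point): centre of the top face of round cap 2 (next one as the robot sees the row); axes as the box's, z up. The cap is 43 mm across in a 46 mm hole, its top 1.5 mm below the panel surface. It is either a rigid blank or the catch, which slides 6 mm straight down
- spot_3 (a point): centre of the top face of round cap 3 (rightmost as the robot sees the row); axes as the box's, z up. The cap is 43 mm across in a 46 mm hole, its top 1.5 mm below the panel surface. It is either a rigid blank or the catch, which slides 6 mm straight down
- catch (a joint): how far the cap that is the catch has been pressed down, m: 0 untouched, 0.006 fully home. It looks like the blanks, is in a different one of the four places each time, yields at about 4 N (blanks do not yield) and stays where it is pushed
- lid: white lid, 131x275x8 mm, origin on its hinge at the far side of the box, 70 mm above the table; lies along -x from there. z is up while shut; it tilts about its y axis, front edge up, as the catch goes home: by 0.35 rad (front edge 45 mm up) when the catch is fully in, and stays there
- mug: purple mug, 82x118x94 mm, standing left of the box; loose, origin at its underside; to be left alone
- glass: clear straight glass, 80 mm wide, 91 mm high, standing right of the box; loose, origin at its underside; to be left alone
- avocado: avocado, 89x65x63 mm, lying in front of the box; loose, origin at its underside; to be left alone
- scissors: scissors with yellow handles, 206x84x11 mm, lying flat in front of the box; loose, origin at its underside; to be left alone
- bowl: small red bowl, 115 mm wide, 51 mm high, near the right front of the table; loose, origin at its underside; to be left alone
- tomato: tomato, 77x76x72 mm, behind the box; loose, origin at its underside; to be left alone

How it is judged:
By the outcome, as a careful person would: the job done as asked, in the order asked, and still so for the second after the job is handed in, with the robot touching nothing.
It also fails if it takes over 48 s, if anything falls off the work surface, if the arm or the gripper's body presses on something with over 40 N, if the wrist force passes 120 N, or if a joint passes its speed limit or range.

## Working session

There is one attempt and no reset: what is moved stays moved. The work goes in short steps, Python scripts to look and compute and a tool call to move; the robot and the scene stay as the last step left them, time stands still between calls to the robot, and variables do not carry over. Pictures are saved under pics/ and viewed, about 8 in all and at most 12, crops included, and the job is handed in when it is done.

Besides the shell and the picture viewer there is one more tool, called after ">>>" as name(argument=value, ...), one argument or row to a line, values as JSON. jog_arm: Moves the arm, as the interface text tells. Its arguments: {"type":"object","properties":{"motion":{"type":"array"},"fingers":{"type":"number"},"grip_force":{"type":"number"}},"required":["motion"]}

```bash
mkdir -p pics
cat > h.py <<'E'
import numpy as np,cv2
from workcell import bot,viewer
def cam(n):
    p,d=viewer.read_camera(n);return p,d,viewer.camera_info(n)
def f(i): return 240/np.tan(np.radians(i["vertical_fov"])/2)
def pt(i,d,u,v,z=None):
    r=np.array([(u-i["cx"])/f(i),(v-i["cy"])/f(i),1]);R=np.array(i["R"]);t=np.array(i["t"])
    if z is None:
        return R.T@(r*d[int(round(v)),int(round(u))]-t)
    c=-R.T@t; w=R.T@r
    return c+w*(z-c[2])/w[2]
E
python3 - <<'E'
from h import *
for n in("top","side"):
    p,d,i=cam(n);cv2.imwrite(f"pics/{n}0.png",p[...,::-1]);np.savez(f"{n}0.npz",p=p,d=d);print(n,i)
s=bot.read_state();print(s)
E
```

```text
top {'vertical_fov': 56.103236220791224, 'cx': 321.668713189164, 'cy': 234.61610534123338, 'R': array([[-0.14542219, -0.98936355, -0.00348761],
       [-0.96461757,  0.14256669, -0.22178296],
       [ 0.21992119, -0.02888795, -0.97508982]]), 't': array([0.1457193 , 0.58019612, 0.88206972])}
side {'vertical_fov': 43.12565894272177, 'cx': 319.79547081248717, 'cy': 235.38374340511928, 'R': array([[-0.97146946, -0.23703296, -0.00790339],
       [-0.12249062,  0.53000082, -0.83910379],
       [ 0.20308406, -0.81419562, -0.54391393]]), 't': array([0.58207061, 0.10543311, 1.40989903])}
{'time': 0.1, 'q': array([-1.15590958e+00,  2.64675886e-01,  1.60526352e+00,  9.28559047e-06,
        1.27369410e+00, -3.69109659e-02]), 'joint_vel': array([-8.66743864e-04, -1.02795624e-03, -3.43371148e-03,  9.54314880e-04,
        5.88841123e-05, -6.86002039e-05]), 'joint_torque': array([ 9.67207711e-05, -5.16707432e+01, -3.68590772e+01, -1.27748676e-04,
        6.36379104e-03,  8.79188093e-06]), 'tool_pos': array([ 0.29441808, -0.60666202,  0.23007373]), 'tcp_rot': array([-3.05982044e+00, -7.03208156e-01,  5.88182172e-04]), 'wrist_force': array([-0.26926829,  0.68284859, -0.4155318 ]), 'torque': array([-0.04761869,  0.02852815, -0.02457602]), 'width': 0.9990160922617557}
```

View pics/top0.png

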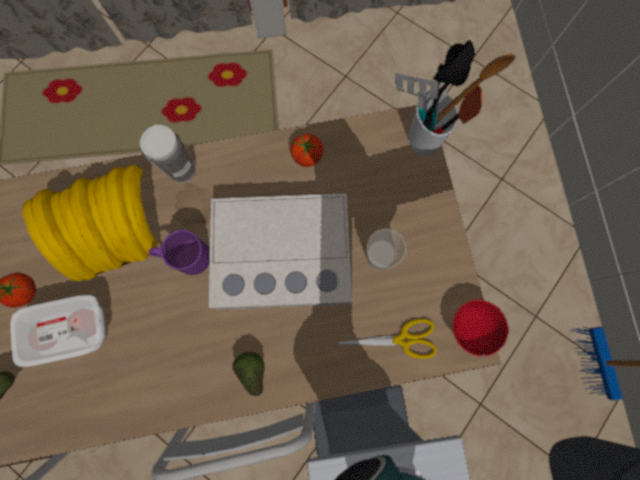

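View pics/side0.png

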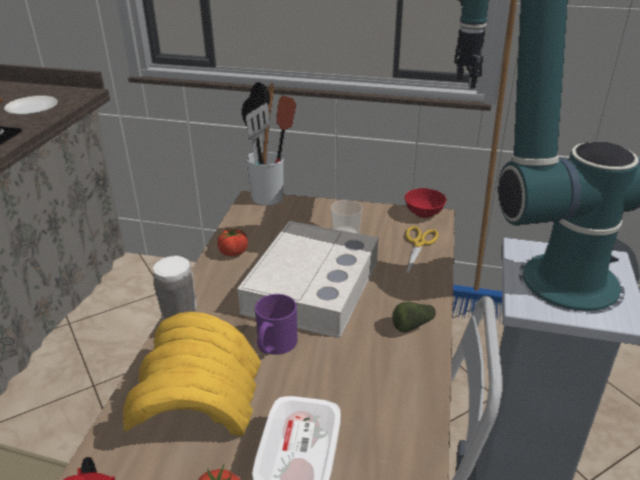

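The top view shows the four caps at about (233,285), (265,283), (296,282) and (327,280). The mug is at (185,252), the glass at (386,249), and the arm is off to the right. Next I'll measure the caps in both views.

Run:
```python
from h import *
seeds={"top":[(233,285),(265,283),(296,282),(327,280)],"side":[(327,293),(338,275),(346,261),(355,245)]}
for n in seeds:
    a=np.load(n+"0.npz");p,d=a["p"],a["d"];i=viewer.camera_info(n)
    g=cv2.cvtColor(p,cv2.COLOR_RGB2GRAY).astype(float);P=[]
    for u,v in seeds[n]:
        print(n,(u,v),"grey",g[v,u],"z by depth",pt(i,d,u,v).round(4))
        x0,y0=u-16,v-14;w=g[y0:v+15,x0:u+17];m=(abs(w-g[v-1:v+2,u-1:u+2].mean())<22).astype(np.uint8)
        _,L,S,C=cv2.connectedComponentsWithStats(m,connectivity=4);k=L[14,16]
        c=C[k]+[x0,y0];P.append(pt(i,d,*c,z=.0685));print(c.round(1),S[k],P[-1].round(4))
    P=np.array(P);print("spacings",np.linalg.norm(np.diff(P,axis=0),axis=1).round(4))
    e=P[0]-P[3];print("yaw",np.arctan2(-e[0],e[1]).round(4))
a=np.load("top0.npz");cv2.imwrite("pics/c.png",cv2.resize(a["p"][180:320,195:365,::-1],None,fx=4.5,fy=4.5,interpolation=cv2.INTER_CUBIC))
```

```text
top (233, 285) grey 106.0 z by depth [0.5165 0.2545 0.0683]
[233.1 284.3] [  5   3  23  22 379] [0.5178 0.2541 0.0685]
top (265, 283) grey 105.0 z by depth [0.511  0.1892 0.0687]
[264.3 283.2] [  5   4  22  22 381] [0.5107 0.1907 0.0685]
top (296, 282) grey 107.0 z by depth [0.504  0.1262 0.0667]
[295.4 281.9] [  5   3  22  23 385] [0.5042 0.1272 0.0685]
top (327, 280) grey 63.0 z by depth [0.4987 0.0627 0.0672]
[327.7 280.6] [  8   3  19  23 347] [0.4972 0.0615 0.0685]
spacings [0.0638 0.0638 0.0661]
yaw -0.1066
side (327, 293) grey 133.0 z by depth [0.52   0.2587 0.0699]
[327.3 293. ] [  6   8  22  13 219] [0.5197 0.2569 0.0685]
side (338, 275) grey 131.0 z by depth [0.5118 0.1883 0.067 ]
[337.1 275.6] [  5   9  21  12 193] [0.5128 0.193  0.0685]
side (346, 261) grey 132.0 z by depth [0.5049 0.1354 0.0689]
[346.  259.5] [  7   7  19  11 168] [0.5062 0.129  0.0685]
side (355, 245) grey 81.0 z by depth [0.4983 0.0629 0.0658]
[354.5 244.1] [  6   9  19   9 141] [0.4995 0.0636 0.0685]
spacings [0.0643 0.0643 0.0658]
yaw -0.1038
```

View pics/c.png

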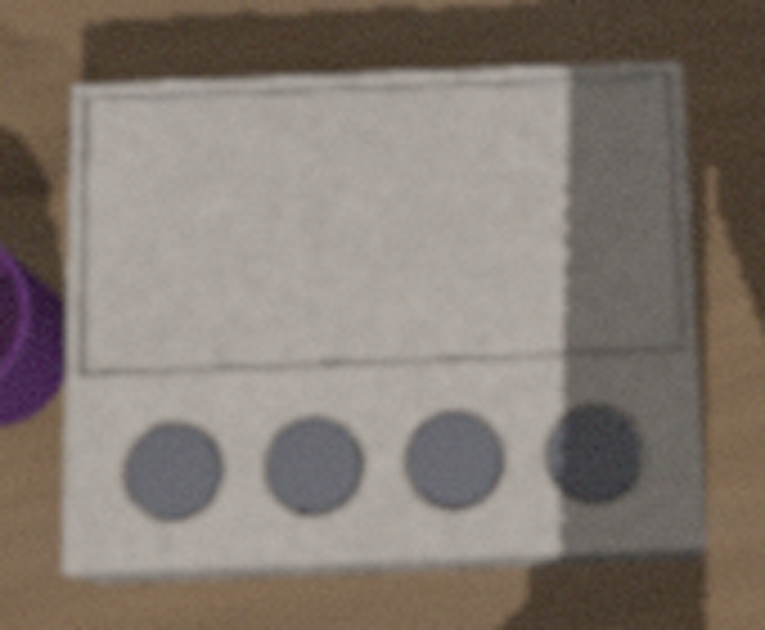

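The crop shows the four caps in a row and the lid edge well behind them. Both cameras agree to about 2 mm, and the spacing is about 64 mm with a yaw of -0.105. Averaged cap centres:

| Cap | x (m) | y (m) |
|---|---|---|
| 0 | 0.5188 | 0.2555 |
| 1 | 0.5118 | 0.1918 |
| 2 | 0.5052 | 0.1280 |
| 3 | 0.4985 | 0.0643 |

I'll shut the fingers and go above cap 3 first.

>>> jog_arm(
  motion=[
    {"dx": 0.9, "dy": 3, "turn": -0.112},
    {"dx": 0.9, "dy": 3, "turn": -0.112},
    {"dx": 0.9, "dy": 3, "turn": -0.112},
    {"dx": 0.9, "dy": 3, "turn": -0.112},
    {"dx": 0.9, "dy": 3, "turn": -0.109},
    {"dx": 0.9, "dy": 3},
    {"dx": 0.9, "dy": 3},
    {"dx": 0.9, "dy": 3},
    {"dx": 0.9, "dy": 3},
    {"dx": 0.9, "dy": 3},
    {"dx": 0.9, "dy": 3},
    {"dx": 0.9, "dy": 3},
  ],
  fingers=0,
  grip_force=20,
)

```text
validation failed for argument at $.mo...
```

>>> jog_arm(
  motion=[
    {"dx": 0.9, "dy": 3},
    {"dx": 0.9, "dy": 3},
    {"dx": 0.9, "dy": 3},
    {"dx": 0.9, "dy": 3},
    {"dx": 0.9, "dy": 3},
    {"dx": 0.9, "dy": 3},
    {"dx": 0.9, "dy": 3},
    {"dx": 0.9, "dy": 3},
    {"dx": 0.9, "dy": 3},
    {"dx": 0.9, "dy": 3},
    {"dx": 0.6, "dy": 1},
    {},
  ],
)

```text
validation failed for argument at $.mo...
```

>>> jog_arm(
  motion=[
    {"dx": 0.9, "dy": 3.0, "dz": 0.0, "turn": -0.112},
    {"dx": 0.9, "dy": 3.0, "dz": 0.0, "turn": -0.112},
    {"dx": 0.9, "dy": 3.0, "dz": 0.0, "turn": -0.112},
    {"dx": 0.9, "dy": 3.0, "dz": 0.0, "turn": -0.112},
    {"dx": 0.9, "dy": 3.0, "dz": 0.0, "turn": -0.109},
    {"dx": 0.9, "dy": 3.0, "dz": 0.0, "turn": 0.0},
    {"dx": 0.9, "dy": 3.0, "dz": 0.0, "turn": 0.0},
    {"dx": 0.9, "dy": 3.0, "dz": 0.0, "turn": 0.0},
    {"dx": 0.9, "dy": 3.0, "dz": 0.0, "turn": 0.0},
    {"dx": 0.9, "dy": 3.0, "dz": 0.0, "turn": 0.0},
    {"dx": 0.9, "dy": 3.0, "dz": 0.0, "turn": 0.0},
    {"dx": 0.9, "dy": 3.0, "dz": 0.0, "turn": 0.0},
  ],
  fingers=0,
  grip_force=20,
)

```text
time: 1.1
tool_pos: [0.4025, -0.2456, 0.2309]
tcp_rot: [-3.137, 0.166, 0.001]
wrist_force: [0.4, -0.3, 0.4]
width: -0.0
```

>>> jog_arm(
  motion=[
    {"dx": 0.9, "dy": 3.0, "dz": 0.0, "turn": 0.0},
    {"dx": 0.9, "dy": 3.0, "dz": 0.0, "turn": 0.0},
    {"dx": 0.9, "dy": 3.0, "dz": 0.0, "turn": 0.0},
    {"dx": 0.9, "dy": 3.0, "dz": 0.0, "turn": 0.0},
    {"dx": 0.9, "dy": 3.0, "dz": 0.0, "turn": 0.0},
    {"dx": 0.9, "dy": 3.0, "dz": 0.0, "turn": 0.0},
    {"dx": 0.9, "dy": 3.0, "dz": 0.0, "turn": 0.0},
    {"dx": 0.9, "dy": 3.0, "dz": 0.0, "turn": 0.0},
    {"dx": 0.9, "dy": 3.0, "dz": 0.0, "turn": 0.0},
    {"dx": 0.9, "dy": 3.0, "dz": 0.0, "turn": 0.0},
    {"dx": 0.6, "dy": 1.0, "dz": 0.0, "turn": 0.0},
    {"dx": 0.0, "dy": 0.0, "dz": 0.0, "turn": 0.0},
  ],
)

```text
time: 2.1
tool_pos: [0.4992, 0.0648, 0.2309]
tcp_rot: [-3.137, 0.16, 0.001]
wrist_force: [-0.4, 0.0, -0.2]
width: 0.006
```

>>> jog_arm(
  motion=[
    {"dx": 0.0, "dy": 0.0, "dz": -3.0, "turn": 0.0},
    {"dx": 0.0, "dy": 0.0, "dz": -3.0, "turn": 0.0},
    {"dx": 0.0, "dy": 0.0, "dz": -3.0, "turn": 0.0},
    {"dx": 0.0, "dy": 0.0, "dz": -3.0, "turn": 0.0},
    {"dx": 0.0, "dy": 0.0, "dz": -2.0, "turn": 0.0},
    {"dx": 0.0, "dy": 0.0, "dz": 0.0, "turn": 0.0},
    {"dx": 0.0, "dy": 0.0, "dz": 0.0, "turn": 0.0},
  ],
)

```text
time: 2.68
tool_pos: [0.4971, 0.0615, 0.0901]
tcp_rot: [3.136, -0.167, -0.006]
wrist_force: [0.1, -0.5, 0.3]
width: 0.003
```

>>> jog_arm(
  motion=[
    {"dx": 0.0, "dy": 0.0, "dz": 0.0, "turn": 0.0},
    {"dx": 0.0, "dy": 0.0, "dz": 0.0, "turn": 0.0},
    {"dx": 0.0, "dy": 0.0, "dz": 0.0, "turn": 0.0},
  ],
)

```text
time: 2.93
tool_pos: [0.5004, 0.0626, 0.0934]
tcp_rot: [-3.137, 0.166, -0.006]
wrist_force: [0.8, -0.6, -0.4]
width: -0.0
```

Run:
```python
from h import *
print(bot.read_state()["tool_pos"])
p,d,i=cam("side");cv2.imwrite("pics/s1.png",cv2.resize(p[180:330,260:430,::-1],None,fx=4,fy=4,interpolation=cv2.INTER_CUBIC))
print(bot.read_state()["tool_pos"])
```

```text
[0.50040921 0.06257965 0.09340731]
[0.50017072 0.06267904 0.09315959]
```

View pics/s1.png

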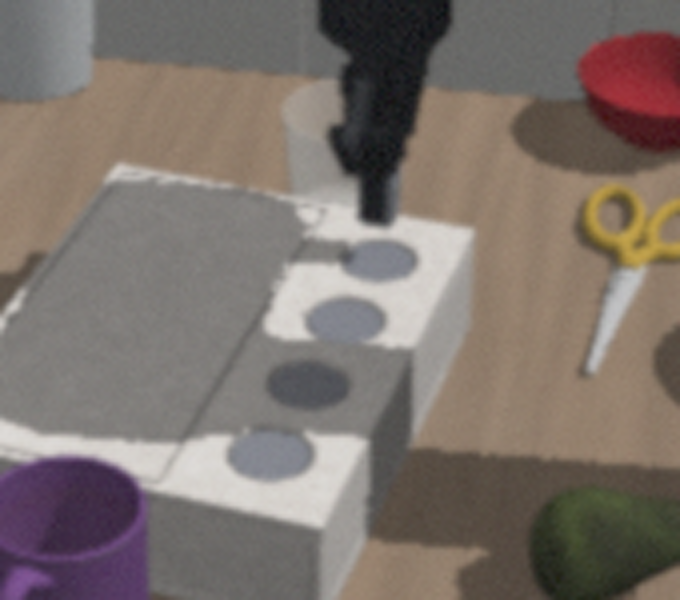

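The tip, at crop (380,222), hangs just above cap 3 at (382,260). The lid is shut and nothing has been disturbed. Descending gently.

>>> jog_arm(
  motion=[
    {"dx": 0.0, "dy": 0.1, "dz": -1.0, "turn": 0.0},
    {"dx": 0.0, "dy": 0.0, "dz": -0.8, "turn": 0.0},
    {"dx": 0.0, "dy": 0.0, "dz": 0.0, "turn": 0.0},
    {"dx": 0.0, "dy": 0.0, "dz": 0.0, "turn": 0.0},
  ],
)

```text
time: 3.32
tool_pos: [0.4975, 0.0637, 0.0721]
tcp_rot: [3.137, -0.165, -0.004]
wrist_force: [-0.4, 0.3, 0.3]
width: 0.004
```

>>> jog_arm(
  motion=[
    {"dx": 0.0, "dy": 0.0, "dz": -0.15, "turn": 0.0},
    {"dx": 0.0, "dy": 0.0, "dz": 0.0, "turn": 0.0},
    {"dx": 0.0, "dy": 0.0, "dz": 0.0, "turn": 0.0},
  ],
)

```text
time: 3.57
tool_pos: [0.4988, 0.0638, 0.0718]
tcp_rot: [-3.137, 0.165, -0.0]
wrist_force: [-0.6, -0.9, 0.3]
width: 0.002
```

>>> jog_arm(
  motion=[
    {"dx": 0.0, "dy": 0.0, "dz": -0.1, "turn": 0.0},
    {"dx": 0.0, "dy": 0.0, "dz": 0.0, "turn": 0.0},
  ],
)

```text
time: 3.73
tool_pos: [0.4988, 0.0637, 0.0708]
tcp_rot: [-3.137, 0.165, -0.0]
wrist_force: [1.1, 0.2, 0.1]
width: 0.0
```

>>> jog_arm(
  motion=[
    {"dx": 0.0, "dy": 0.0, "dz": -0.1, "turn": 0.0},
    {"dx": 0.0, "dy": 0.0, "dz": 0.0, "turn": 0.0},
  ],
)

```text
time: 3.9
tool_pos: [0.4986, 0.0637, 0.0697]
tcp_rot: [3.137, -0.165, -0.0]
wrist_force: [0.8, -1.1, -0.2]
width: -0.002
```

>>> jog_arm(
  motion=[
    {"dx": 0.0, "dy": 0.0, "dz": -0.1, "turn": 0.0},
    {"dx": 0.0, "dy": 0.0, "dz": 0.0, "turn": 0.0},
  ],
)

```text
time: 4.07
tool_pos: [0.4986, 0.0637, 0.0686]
tcp_rot: [3.137, -0.165, -0.0]
wrist_force: [0.7, -0.0, 0.3]
width: 0.002
```

>>> jog_arm(
  motion=[
    {"dx": 0.0, "dy": 0.0, "dz": -0.05, "turn": 0.0},
    {"dx": 0.0, "dy": 0.0, "dz": 0.0, "turn": 0.0},
  ],
)

```text
time: 4.23
tool_pos: [0.4987, 0.0637, 0.0684]
tcp_rot: [3.137, -0.165, -0.0]
wrist_force: [-0.5, 0.0, 1.5]
width: -0.005
```

>>> jog_arm(
  motion=[
    {"dx": 0.0, "dy": 0.0, "dz": -0.05, "turn": 0.0},
    {"dx": 0.0, "dy": 0.0, "dz": 0.0, "turn": 0.0},
  ],
)

```text
time: 4.4
tool_pos: [0.4987, 0.0637, 0.0679]
tcp_rot: [3.137, -0.165, -0.0]
wrist_force: [-0.7, 0.3, 2.4]
width: 0.002
```

>>> jog_arm(
  motion=[
    {"dx": 0.0, "dy": 0.0, "dz": -0.05, "turn": 0.0},
    {"dx": 0.0, "dy": 0.0, "dz": 0.0, "turn": 0.0},
  ],
)

```text
time: 4.57
tool_pos: [0.4987, 0.0637, 0.0673]
tcp_rot: [-3.137, 0.165, -0.0]
wrist_force: [-1.1, -0.4, 3.4]
width: 0.006
```

>>> jog_arm(
  motion=[
    {"dx": 0.0, "dy": 0.0, "dz": -0.05, "turn": 0.0},
    {"dx": 0.0, "dy": 0.0, "dz": 0.0, "turn": 0.0},
  ],
)

```text
time: 4.73
tool_pos: [0.4987, 0.0637, 0.0668]
tcp_rot: [3.137, -0.165, 0.0]
wrist_force: [-2.1, -0.6, 3.0]
width: -0.001
```

>>> jog_arm(
  motion=[
    {"dx": 0.0, "dy": 0.0, "dz": -0.05, "turn": 0.0},
    {"dx": 0.0, "dy": 0.0, "dz": 0.0, "turn": 0.0},
  ],
)

```text
time: 4.9
tool_pos: [0.4987, 0.0637, 0.0662]
tcp_rot: [-3.137, 0.165, -0.0]
wrist_force: [-1.4, -0.2, 3.3]
width: -0.003
```

>>> jog_arm(
  motion=[
    {"dx": 0.0, "dy": 0.0, "dz": -0.05, "turn": 0.0},
    {"dx": 0.0, "dy": 0.0, "dz": 0.0, "turn": 0.0},
  ],
)

```text
time: 5.07
tool_pos: [0.4987, 0.0637, 0.0657]
tcp_rot: [-3.137, 0.165, -0.0]
wrist_force: [-1.3, -0.6, 3.5]
width: -0.0
```

>>> jog_arm(
  motion=[
    {"dx": 0.0, "dy": 0.0, "dz": -0.1, "turn": 0.0},
    {"dx": 0.0, "dy": 0.0, "dz": 0.0, "turn": 0.0},
  ],
)

```text
time: 5.23
tool_pos: [0.4987, 0.0637, 0.0647]
tcp_rot: [-3.137, 0.165, -0.0]
wrist_force: [-1.1, 0.5, 3.7]
width: 0.002
```

>>> jog_arm(
  motion=[
    {"dx": 0.0, "dy": 0.0, "dz": -0.1, "turn": 0.0},
    {"dx": 0.0, "dy": 0.0, "dz": 0.0, "turn": 0.0},
  ],
)

```text
time: 5.4
tool_pos: [0.4987, 0.0637, 0.0637]
tcp_rot: [-3.137, 0.165, -0.0]
wrist_force: [-1.3, -0.6, 4.3]
width: -0.002
```

Run:
```python
from h import *
p,d,i=cam("side");cv2.imwrite("pics/s2.png",cv2.resize(p[180:330,230:430,::-1],None,fx=4,fy=4,interpolation=cv2.INTER_CUBIC))
s=bot.read_state();print(s["tool_pos"],s["wrist_force"])
```

```text
[0.49868426 0.06372517 0.06366001] [-1.46267749  0.09693212  3.33911621]
```

View pics/s2.png

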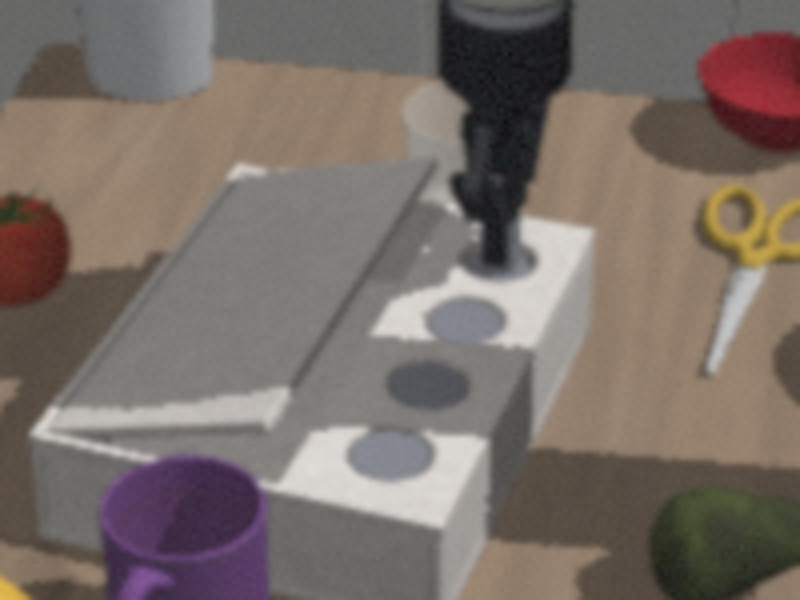

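The lid at crop (240–435,160–430) is rising as cap 3 goes down, so cap 3 is the catch. The fingers are clear of the lid. I'll press on until it bottoms out.

>>> jog_arm(
  motion=[
    {"dx": 0.0, "dy": 0.0, "dz": -0.05, "turn": 0.0},
    {"dx": 0.0, "dy": 0.0, "dz": 0.0, "turn": 0.0},
  ],
)

```text
time: 5.62
tool_pos: [0.4987, 0.0637, 0.0633]
tcp_rot: [-3.137, 0.165, -0.0]
wrist_force: [-2.1, -0.4, 4.5]
width: 0.0
```

>>> jog_arm(
  motion=[
    {"dx": 0.0, "dy": 0.0, "dz": -0.05, "turn": 0.0},
    {"dx": 0.0, "dy": 0.0, "dz": 0.0, "turn": 0.0},
  ],
)

```text
time: 5.78
tool_pos: [0.4987, 0.0637, 0.0628]
tcp_rot: [-3.137, 0.165, -0.0]
wrist_force: [-1.7, -0.2, 3.7]
width: 0.002
```

>>> jog_arm(
  motion=[
    {"dx": 0.0, "dy": 0.0, "dz": -0.05, "turn": 0.0},
    {"dx": 0.0, "dy": 0.0, "dz": 0.0, "turn": 0.0},
  ],
)

```text
time: 5.95
tool_pos: [0.4987, 0.0637, 0.0625]
tcp_rot: [3.137, -0.165, 0.0]
wrist_force: [-2.9, 0.1, 5.3]
width: 0.001
```

>>> jog_arm(
  motion=[
    {"dx": 0.0, "dy": 0.0, "dz": -0.05, "turn": 0.0},
    {"dx": 0.0, "dy": 0.0, "dz": 0.0, "turn": 0.0},
    {"dx": 0.0, "dy": 0.0, "dz": 0.0, "turn": 0.0},
  ],
)

```text
time: 6.2
tool_pos: [0.4988, 0.0637, 0.0625]
tcp_rot: [3.137, -0.165, -0.0]
wrist_force: [-3.8, -0.5, 9.8]
width: 0.001
```

>>> jog_arm(
  motion=[
    {"dx": 0.0, "dy": 0.0, "dz": -0.03, "turn": 0.0},
    {"dx": 0.0, "dy": 0.0, "dz": 0.0, "turn": 0.0},
    {"dx": 0.0, "dy": 0.0, "dz": 0.0, "turn": 0.0},
  ],
)

```text
time: 6.45
tool_pos: [0.4988, 0.0637, 0.0624]
tcp_rot: [3.137, -0.165, -0.0]
wrist_force: [-3.5, -0.8, 12.0]
width: -0.003
```

The tool stopped at z = 0.0625, which is 6 mm down, and the force has risen sharply, so the catch is home. I'll retreat straight up.

>>> jog_arm(
  motion=[
    {"dx": 0.0, "dy": 0.0, "dz": 0.3, "turn": 0.0},
    {"dx": 0.0, "dy": 0.0, "dz": 0.7, "turn": 0.0},
    {"dx": 0.0, "dy": 0.0, "dz": 1.5, "turn": 0.0},
    {"dx": 0.0, "dy": 0.0, "dz": 3.0, "turn": 0.0},
    {"dx": 0.0, "dy": 0.0, "dz": 3.0, "turn": 0.0},
    {"dx": 0.0, "dy": 0.0, "dz": 3.0, "turn": 0.0},
    {"dx": -0.5, "dy": -2.5, "dz": 3.0, "turn": 0.0},
    {"dx": -0.5, "dy": -3.0, "dz": 3.0, "turn": 0.0},
    {"dx": -0.5, "dy": -3.0, "dz": 0.0, "turn": 0.0},
    {"dx": -0.5, "dy": -3.0, "dz": 0.0, "turn": 0.0},
    {"dx": 0.0, "dy": 0.0, "dz": 0.0, "turn": 0.0},
    {"dx": 0.0, "dy": 0.0, "dz": 0.0, "turn": 0.0},
  ],
)

```text
time: 7.45
tool_pos: [0.4787, -0.0517, 0.2359]
tcp_rot: [-3.137, 0.17, -0.001]
wrist_force: [0.5, 0.6, -0.4]
width: 0.007
```

Run:
```python
from h import *
p,d,i=cam("side");q,e,j=cam("top")
cv2.imwrite("pics/s3.png",np.vstack([cv2.resize(p[150:400,200:520,::-1],(640,500))[:300],cv2.resize(q[120:420,140:540,::-1],(640,480))[:300]]))
# lid front-edge height from top depth, along the box x axis at box y=0.04
M=np.array([.5085,.16]);X=np.array([.9945,-.105]);Y=np.array([.105,.9945])
v,u=np.mgrid[150:330,190:370];r=np.stack([(u-j["cx"])/f(j),(v-j["cy"])/f(j),np.ones(u.shape)],-1)*e[150:330,190:370,None]
W=(r-np.array(j["t"]))@np.array(j["R"]);b=W[...,:2]-M;x=b@X;y=b@Y
for a in np.arange(.03,.19,.01):
    m=(abs(x-a)<.005)&(abs(y)<.1);print(round(a,2),np.median(W[m][:,2]).round(4) if m.any() else None)
s=bot.read_state();print(s["time"],s["tool_pos"],s["wrist_force"],s["joint_vel"].round(3))
```

```text
0.03 0.0698
0.04 0.0698
0.05 0.1111
0.06 0.1111
0.07 0.1078
0.08 0.1056
0.09 0.1018
0.1 0.0983
0.11 0.0946
0.12 0.0909
0.13 0.0872
0.14 0.0835
0.15 0.0799
0.16 0.0764
0.17 0.0726
0.18 0.0694
7.55 [ 0.47871461 -0.05017401  0.23540031] [-0.20418899 -0.13788935 -0.10124826] [ 0.02   0.004  0.    -0.001  0.003 -0.002]
```

View pics/s3.png

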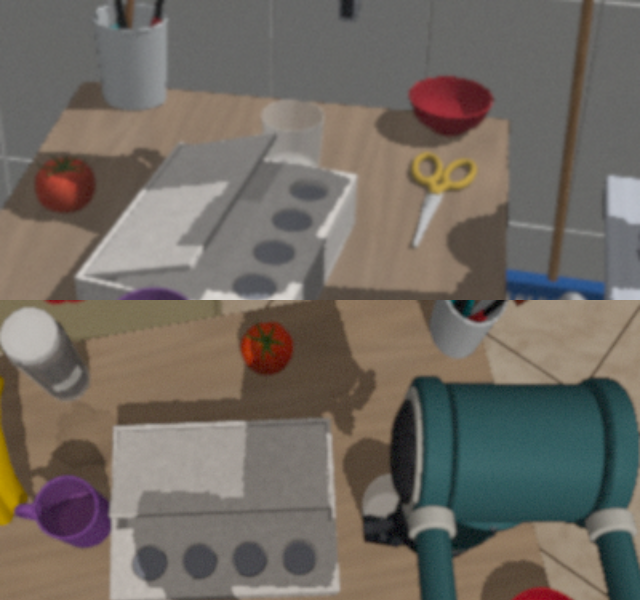

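The lid is ajar, with a slope of about 0.365 (tan 0.35 = 0.365). The mug, glass, tomato, scissors and bowl are in place, and the arm is clear at z = 0.235. Handing in.

```bash
python3 -c "
from workcell import bot
print(bot.finish_job())"
```

```text
the job is handed in; nothing more can be done
None
```

The catch was the rightmost cap, cap 3. I pressed it fully home with closed fingertips, and the lid popped ajar and stayed up after I let go. It was the first cap I tried, so I never touched the other three.

- **Press:** the cap yielded at about 3.5–4 N and stopped 6 mm down, at z = 0.0625 m. The highest force I read was about 12 N, at the end stop.
- **Lid:** after backing off, the depth picture shows it sloping at about 0.365, which matches 0.35 rad, with its front edge about 41–45 mm up.
- **Surroundings:** in the last pictures the mug, glass, tomato, scissors and bowl looked undisturbed. The avocado was outside those crops, so it is not confirmed at the end; the tool stayed well away from it.
- **Finish:** I handed in at 7.55 s with the tool at z = 0.235 m, clear of everything, and the wrist force near zero.

No check failed. The first two move calls were refused because some rows left out values; nothing moved.

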